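# Feed a frame into the drill jig and park the sprung slide on its stop pin

### The job

The mounting frame lies in the side lane of the drill jig. With the fingertips push it along the lane until it lies against the fence in the loading bay. Then push the red pad of the sprung slide all the way in to its stop, which sends the frame home under the bridge, and let the slide come back by itself until its stop pin catches it at mid position. Only push: lift nothing, and leave the spare frame beside the jig, the plug gauge and the torque driver where they are.

Things in the scene. Friction and masses are not known exactly. Their poses are not given: they have to be found in the camera images.
- feed_jig: Drill jig: aluminium base plate 170 x 162 mm, 12 mm thick. Origin at its underside, below the loading bay's centre; +x = feed direction of the slide (roughly away from the robot), +y = from the bay out along the lane. Steel rails up to 8 mm high stand on the plate. The slide's guide block (x -74 to -38, y -37 to 37 mm) is 36 mm high, the pin's knob on it reaches 63 mm above the bench.
- load_bay (a point): Centre of the loading bay, on the plate's top (12 mm above the bench): the frame's centre is here (x, y) when it lies against the fence, whose face is 35.5 mm off in the jig's -y. The lane runs from here to the jig's +y between two 7 mm high rails 23.5 mm (-x side) and 24 mm (+x side) off its middle line, open above and at its end; rails and plate end 111 mm from here.
- home_bay (a point): On the plate's top (12 mm above the bench), 48 mm from load_bay in the jig's +x, under the aluminium bridge (41 mm high above the bench): the frame's centre is here within 1 mm when it is home, lying along the fence with its leading edge at the end stop. A rail opposite the fence has a 45 degree lead-in.
- frame_mid (a point): Centre, half-way up, of the loose grey mounting frame to be fed: 42 mm along its x, 70 mm along its y, 6 mm thick with lugs to 9 mm, 30 to 60 g, black inserts at its ends. It starts flat on the plate in the lane, its centre 35 to 62 mm in the jig's +y from load_bay, its 70 mm length along the lane; free in front of its +y end.
- push_pad (a point): Centre of the outer face of the red pad (diameter 30 mm) on the slide's upright push plate, 34 mm above the bench; moves with the slide, at rest 140 mm in the jig's -x from its origin. Push it along the jig's +x. Plate: 72 mm wide, lower edge 13 and top 53 mm above the bench, its face 5 mm behind the pad's. Nothing stands on the jig's -x side of it.
- feed_slide (a joint): Sprung slide, m: 0 = fully back (rest), 0.050 = pushed in against its solid stop. Springs push it back with 4 N at rest to 8 N fully in. Its nose pushes the frame from the loading bay; only the full stroke brings the frame home. Latched at mid position it stands at 0.022 and cannot go further back; its nose then blocks the loading bay.
- stop_pin (a joint): Drop of the vertical sprung stop pin on the guide block, m: 0 = riding on top of the slide's bar, 0.0055 = dropped into the bar's notch. It drops by itself once the slide is in past 0.022; let go, the slide comes back against it. Its black knob sinks with it. It need not be touched.
- frame: The frame to be fed, origin at the centre of its underside; see frame_mid for its size and place.
- spare_frame: Loose second mounting frame (42 x 70 x 9 mm) lying on the bench beside the jig, outside the fence; origin at the centre of its underside. Leave it alone.
- gauge: Loose plug gauge, steel with a red handle, 17 x 70 x 17 mm, lying on the free rear corner of the jig's plate (about x = -63, y = 76 mm in its frame, length along y); origin at its underside. Leave it alone.
- driver: Loose torque driver, black with an orange ring, 34 x 162 x 34 mm, on the bench near the post; origin at its underside. Leave it alone.
Things that resemble listed ones, but are neither listed nor needed, are in the scene too. Leave any purple or yellow look-alike of the frame alone.

How it is judged (in metres and radians):
On the way, in this order (a step that is already met when the one before it is completed fails the run):
1. the frame lies in the loading bay against the fence, the slide still back (x of frame_mid in the frame of feed_jig between -0.006 and 0.006 m and y of frame_mid in the frame of feed_jig between -0.004 and 0.006 m and z of frame_mid in the frame of feed_jig below 0.02 m and value of joint feed_slide below 0.006 m), for 0.2 s.
2. the slide is pushed all the way in and the frame is home under the bridge (value of joint feed_slide above 0.046 m and x of frame_mid in the frame of feed_jig between 0.0455 and 0.0505 m and y of frame_mid in the frame of feed_jig between -0.004 and 0.006 m and z of frame_mid in the frame of feed_jig below 0.02 m), for 0.1 s.
At the end, for the whole second after the job is handed in: The slide has come back and rests on its dropped stop pin at mid position (0.022 m, within 2.5 mm; pin dropped at least 4 mm), at rest; the frame lies flat and still under the bridge, within 3 mm of the end stop and along the fence (value of joint feed_slide between 0.0195 and 0.0245 m and value of joint stop_pin above 0.004 m and velocity of joint feed_slide between -0.01 and 0.01 m/s and x of frame_mid in the frame of feed_jig between 0.0455 and 0.0505 m and y of frame_mid in the frame of feed_jig between -0.004 and 0.006 m and z of frame_mid in the frame of feed_jig below 0.02 m and linear speed of frame below 0.02 m/s); the robot touches nothing.
It fails at once if the frame is lifted or tipped (z of frame_mid in the frame of feed_jig above 0.026 m or angle between frame_mid's own z axis and vertical above 0.3 rad).
It fails at once if the spare frame, plug gauge or torque driver is moved (distance of any of spare_frame, gauge, driver from where it was at the start of the episode above 0.015 m).
It also fails if it takes over 45 s, if anything falls off the work surface, if the arm or the gripper's body presses on something with over 40 N, if the wrist force passes 120 N, or if a joint passes its speed limit or range.

### The arm

A 6-joint arm with a two-finger parallel gripper is mounted at the origin on a cart in front of the work surface, level with it; the furniture and walls round the work are solid. World frame = base frame: x ahead of the robot, y to its left, z up, the work surface at z = 0. Lengths are in m, angles in degrees, forces in N, time in s.
With the tool pointing down it reaches from about 0.25 to 0.725 m from the base axis. Payload 9.7 kg.
Tool frame: the origin (TCP) lies on the centre line of the jaws, within the pads' length; the fingertips stand 14 mm ahead of it and the grasp point (between the pads) lies 5 mm behind it; y points along the fingers, z is the direction in which the jaws open and shut, and the axes are right-handed (so a half turn about y gives the same grasp; the last joint's range is limited). The gripper opens to 85 mm and grips with 20 to 120 N. Pads are 22 mm wide; open, the fingers measure 114 mm over their backs; the gripper's body (76 mm by 85 mm) begins 54 mm behind the grasp point. The pads swing forward as they close: fully open they stand 13 mm farther back than shut.
Start: joints at [68.067, 4.979, 10.078, 95.1, 0, 90], TCP at [0.205, 0.51, 0.245] pointing down, gripper open.
Joint ranges: [-179.16, 179.16], [-48.56, 103.87], [-65.8, 70.77], [-126.05, 130.52], [-82.76, 87.17], [-180, 180]. Speed limits (degrees/s): [127.2, 127.2, 147.25, 180, 180, 180].

### API

Orientations are given as [roll, pitch, yaw] about the fixed x, y, z axes, in that order (R = Rz(yaw) Ry(pitch) Rx(roll)).
In Python, from bench import ctrl gives the robot as it stands.
- The arm moves only by the tool move_arm, never from a script. Its argument "motion" is a list of rows, each an object of numbers: "x", "y", "z": the shift along the world's x, y, z in units of 50 mm (1.0 is 50 mm); "rx", "ry", "rz": the turn, a rotation vector about the world's x, y, z in degrees. In form: [{"x": .., "y": .., "z": .., "rx": .., "ry": .., "rz": ..}, ...]. A call has 1 to 12 rows; each row shifts and turns the pose as measured when the row begins; what a row does not reach is not made up. A row lasts 1/8 s, in which the tool goes at most 62.5 mm and 10.7 degrees, less where a joint would pass 70% of its speed; a pose out of reach is approached as far as the arm can. A call is refused whole if a number of a shift passes 1 or a number of a turn 10.7, either way. A call with a gripper value outside its range is refused whole. "grip" is the closure, from -1 (fully open) to 1 (shut), so that 0 is half open, set as the call begins (left out, the last holds). The fingers move at their own pace and stop on an object; the grip force is fixed at half the most. Time passes only in rows, so rows that do not move let the fingers close. It gives the time, the measured TCP pose, the force and the opening at its end, in the units of the state.
- ctrl.state(): the state, without advancing time (a new reading comes with each control period).
- ctrl.read_camera(name): name is "scene" or "top" or "wrist"; returns the picture (420x560x3 uint8, blue, green, red); there is no depth.
- ctrl.camera_model(name): a dict with "fx", "fy", "cx", "cy" (pixels), "cam_to_world" (4x4, takes a point from camera to world coordinates); the wrist camera has in their place "T_tool_cam" (4x4, takes a point from camera to tool coordinates, whose origin is the TCP and whose axes are the tool frame's). Camera axes: x right, y down, z forward; pixel columns grow to the right and rows downward; lengths in m; the calibration is good to about 2 mm. A picture is of the moment at which its call begins: read the wrist's pose just before it. camera_model takes no time and is no camera call.
- ctrl.finish_job(): hands the job in, once; it reports no verdict.
Trained networks look in the newest picture that a camera, given by its name, has taken for a name from the list of things; names that differ only in an ending like _2 or _b are one class to them, and where a whole thing is asked for, a point or a joint stands for the part that bears it (a point fixed in the world has none). Each returns a list of dicts, best first, with "confidence" (0 to 1); they miss things now and then, are a little off and sometimes report something else, mostly with a low value. They report only what shows in the picture. A call takes as long as a camera call. They do not tell look-alikes from the thing itself.
- ctrl.look_for(camera, target): "uv" ([column, row] in pixels, amid what is visible of it).
The state is a dict: "clock": time; "joints": joint angles; "joint_vel": joint speeds; "joint_torque": joint torques, N m; "ee_pos": TCP position; "tcp_rot": TCP orientation; "force": force on the tool from outside, world axes, zero at the start; "wrist_torque": the same for the moment, N m; "grip_width": finger opening in m.
Only numpy, scipy, OpenCV 4.12 (cv2) and the standard library are available. Lean on these libraries where they do the work, as an engineer would, in place of code of your own. Each camera call takes 0.05 s, during which the arm holds its last target.

## Working session

There is one attempt and no reset: what is moved stays moved. The work goes in short steps, Python scripts to look and compute and a tool call to move; the robot and the scene stay as the last step left them, time stands still between calls to the robot, and variables do not carry over. Pictures are saved under pics/ and viewed, and the job is handed in when it is done.

Besides the shell and the picture viewer there is one more tool, called by a JSON object that holds its "fn" and its "kwargs". move_arm: Moves the arm, as the interface text tells. Its arguments: {"type":"object","properties":{"motion":{"type":"array"},"grip":{"type":"number"}},"required":["motion"]}

```bash
mkdir -p pics; ls; python3 - <<'E'
from bench import ctrl
import cv2
s=ctrl.state();print(s)
for n in ["scene","top","wrist"]:
    im=ctrl.read_camera(n);cv2.imwrite(f"pics/{n}0.png",im)
    print(n,ctrl.camera_model(n))
    for t in ["feed_jig","frame_mid","push_pad","gauge","stop_pin","spare_frame","load_bay","home_bay"]:
        try: print(t,[( [round(float(v)) for v in d["uv"]],round(d["confidence"],2)) for d in ctrl.look_for(n,t)])
        except Exception as e: print(t,e)
print(ctrl.state()["clock"])
E
```

```text
pics
{'clock': 0.0, 'joints': array([6.80695488e+01, 5.01303084e+00, 1.00367363e+01, 9.51006581e+01,
       1.35438729e-03, 9.00000915e+01]), 'joint_vel': array([ 0.05109079, -0.06790159,  0.01970871, -0.06020854, -0.0269364 ,
        0.0727972 ]), 'joint_torque': array([ 2.53827209e-03, -5.20384812e+01,  4.64802468e+01,  1.62446348e-02,
        8.75194360e-05,  7.17469050e-06]), 'ee_pos': array([0.20533285, 0.51001528, 0.24458498]), 'tcp_rot': array([-9.00769527e+01,  1.35426325e-03, -2.19305445e+01]), 'force': array([ 0.69139919, -0.43203446,  0.84222251]), 'wrist_torque': array([ 0.00802784, -0.0162854 ,  0.02498448]), 'grip_width': 0.08513101287870156}
scene {'fx': 409.0624239303377, 'fy': 409.0624239303377, 'cx': 285.05330539646627, 'cy': 211.91064222105365, 'cam_to_world': array([[-0.92282168, -0.33988306,  0.18132745,  0.43181214],
       [-0.38514418,  0.80423931, -0.45261805,  0.54560516],
       [ 0.00800654, -0.48752296, -0.87307346,  0.79720102],
       [ 0.        ,  0.        ,  0.        ,  1.        ]])}
feed_jig [([288, 304], 0.92)]
frame_mid [([381, 265], 0.8), ([28
[... 959 characters left out ...]
8, 244], 0.83)]
home_bay [([216, 239], 0.66)]
wrist {'fx': 302.6964674156597, 'fy': 302.6964674156597, 'cx': 278.1568572188563, 'cy': 208.28796520389034, 'T_tool_cam': array([[ 8.05712146e-05,  9.53492228e-01,  3.01417592e-01,
        -7.74608995e-02],
       [ 7.07627868e-05, -3.01417597e-01,  9.53492227e-01,
        -1.29634240e-01],
       [ 9.99999994e-01, -5.54948781e-05, -9.17573491e-05,
         8.68539736e-04],
       [ 0.00000000e+00,  0.00000000e+00,  0.00000000e+00,
         1.00000000e+00]])}
feed_jig [([229, 353], 0.72)]
frame_mid [([266, 358], 0.66)]
push_pad [([198, 362], 0.74)]
gauge []
stop_pin []
spare_frame []
load_bay [([211, 357], 0.8)]
home_bay [([231, 353], 0.87)]
1.35
```

View pics/scene0.png

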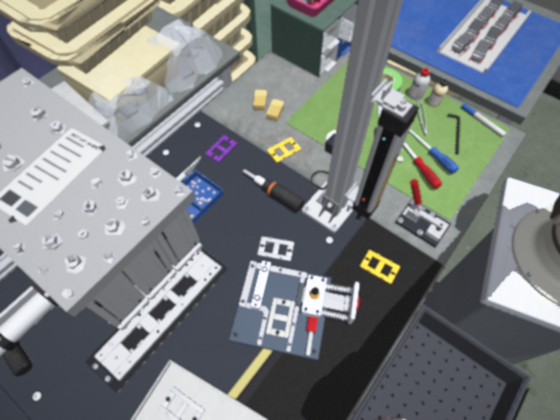

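View pics/top0.png

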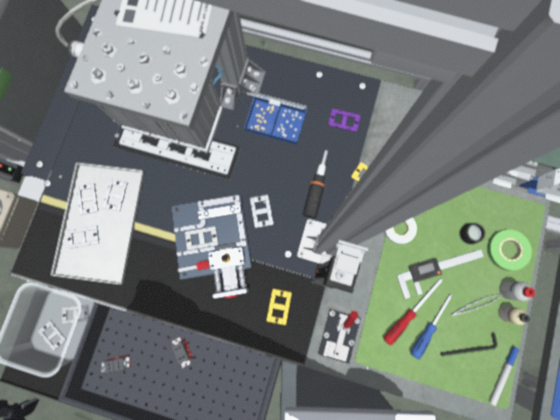

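View pics/wrist0.png

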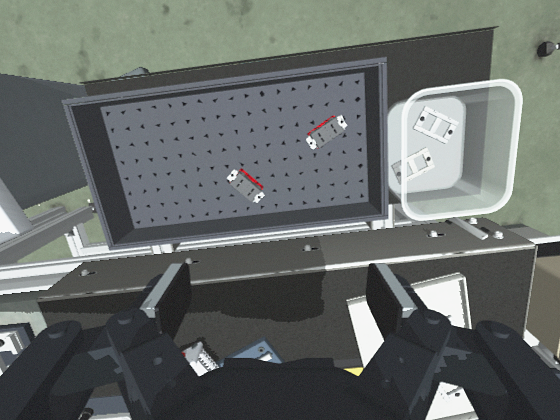

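```bash
python3 - <<'E'
import cv2
im=cv2.imread("pics/top0.png")[190:310,150:310];cv2.imwrite("pics/topc.png",cv2.resize(im,None,fx=5,fy=5,interpolation=cv2.INTER_CUBIC))
im=cv2.imread("pics/scene0.png")[215:375,210:410];cv2.imwrite("pics/scenec.png",cv2.resize(im,None,fx=4,fy=3.75,interpolation=cv2.INTER_CUBIC))
E
```

```text
(no output)
```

View pics/topc.png

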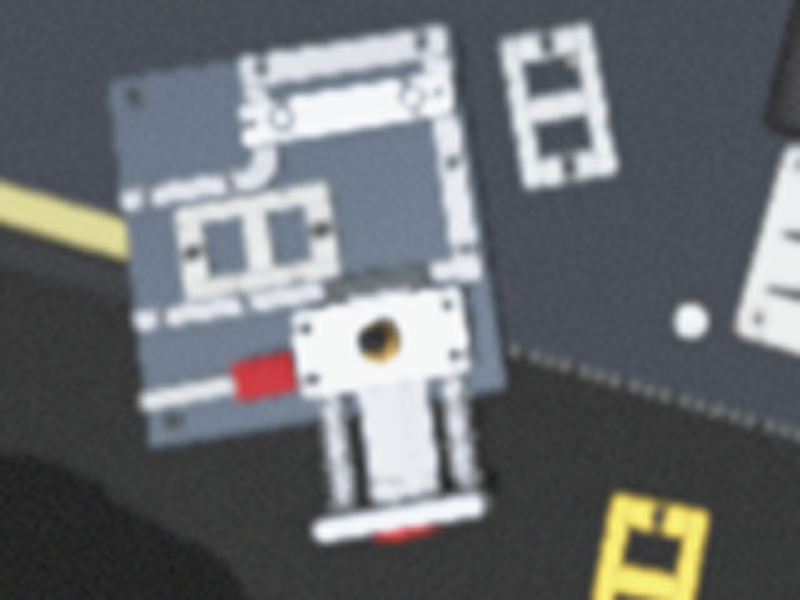

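View pics/scenec.png

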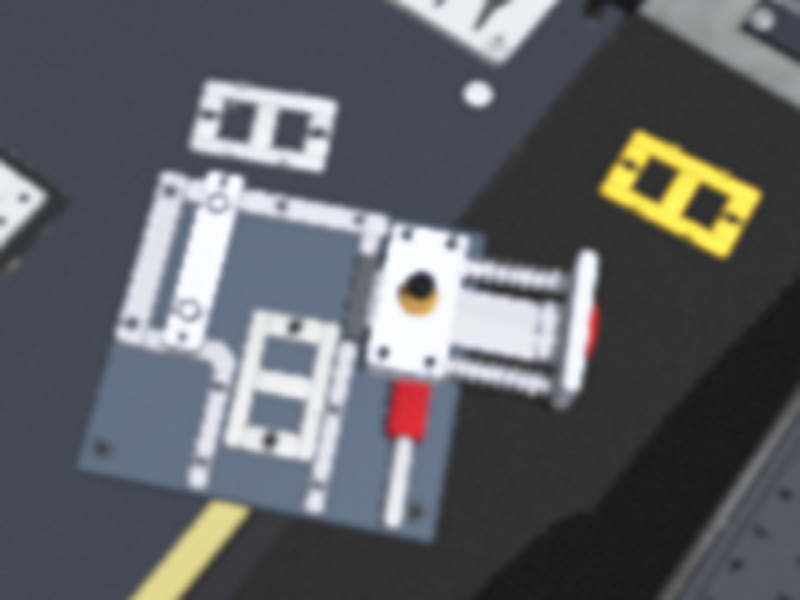

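Both views show the jig with its lane to the left in the top view. The fed frame is at top≈(202,238) and scene≈(280,312). The gauge is the red part beside the guide block, the pad is at the near end, and the spare is outside the fence. Next I'll fit the jig pose from landmarks in both views.

```bash
cat > fit.py <<'E'
from bench import ctrl
import numpy as np
from scipy.optimize import least_squares
T=lambda u,v:(u/5+150,v/5+190)
S=lambda u,v:(u/4+210,v/3.75+215)
M={n:ctrl.camera_model(n) for n in("top","scene")}
def proj(n,P):
    m=M[n];W=np.linalg.inv(m["cam_to_world"]);p=W[:3,:3]@P+W[:3,3]
    return np.array([m["fx"]*p[0]/p[2]+m["cx"],m["fy"]*p[1]/p[2]+m["cy"]])
def ray(n,uv,z):
    m=M[n];d=m["cam_to_world"][:3,:3]@np.array([(uv[0]-m["cx"])/m["fx"],(uv[1]-m["cy"])/m["fy"],1]);o=m["cam_to_world"][:3,3]
    return o+d*(z-o[2])/d[2]
E
cat > f1.py <<'E'
from fit import *
# (jig xyz mm (x may be 'F'/'R' unknown plate edges)), top, scene
L=[((-38,37,36),T(293,311),S(365,372)),((-38,-37,36),T(458,286),S(390,221)),((-74,-37,36),T(470,368),S(470,236)),((-74,37,36),T(304,400),S(440,385)),
(('F',111,12),T(110,78),S(78,466)),(('R',111,12),T(150,446),S(436,540)),(('R',-51,12),T(507,383),S(487,237)),
((-133,36,53),T(313,530),None),((-133,-36,53),T(485,500),None)]
def res(p,full=False):
    x,y,a,F,R,tx,ty=p;c,s=np.cos(a),np.sin(a);r=[]
    for P,t,sc in L:
        X={'F':F,'R':R}.get(P[0],P[0]);q=np.array([x+(c*X-s*P[1])/1e3,y+(s*X+c*P[1])/1e3,P[2]/1e3])
        for n,uv in(("top",t),("scene",sc)):
            if uv is None: continue
            d=proj(n,q)-np.array(uv)
            if n=="scene": d=d-np.array([tx,ty])
            r+=list(d)
    return np.array(r)
o=least_squares(res,[.38,.27,.1,85,-85,0,0],loss="soft_l1",x_scale=[.01,.01,.1,10,10,1,1])
print(o.x,np.degrees(o.x[2]));print(res(o.x).reshape(-1,2).round(1).tolist())
x,y,a=o.x[:3];R=np.array([[np.cos(a),-np.sin(a)],[np.sin(a),np.cos(a)]])
for n,cs in(("top",[T(175,210),T(327,184),T(341,270),T(190,297)]),("scene",[S(255,312),S(343,325),S(312,460),S(226,445)])):
    for c in cs:
        w=ray(n,c,.018);print(n,(R.T@(w[:2]-[x,y])*1e3).round(1))
print("gauge,spare,pad");
for n,c,z in(("top",T(265,377),.025),("scene",S(408,410),.025),("top",T(560,105),.006),("scene",S(264,125),.006),("scene",S(597,330),.034)):
    w=ray(n,c,z);print(n,w.round(4),(R.T@(w[:2]-[x,y])*1e3).round(1))
E
python3 f1.py
```

```text
[  0.52375717   0.30654114   0.18691928  84.53401891 -84.67954414
  -0.12613641  -0.53340575] 10.709686097223491
[[-0.3, 0.2], [0.3, -2.6], [-0.1, -0.3], [1.1, 1.1], [-0.1, -0.5], [-0.8, 0.8], [-0.3, -1.3], [0.4, -2.1], [0.0, 0.2], [-0.3, 0.6], [0.5, -0.1], [-0.6, 0.6], [0.5, 0.6], [0.1, -0.8], [0.4, 0.2], [-0.5, 0.6]]
top [18.1 87. ]
top [18.6 17. ]
top [-21.3  16. ]
top [-22.2  85. ]
scene [19.7 18.3]
scene [-23.7  16.1]
scene [-22.8  86.3]
scene [18.  87.5]
gauge,spare,pad
top [0.4511 0.3483 0.025 ] [-63.6  54.6]
scene [0.4526 0.3485 0.025 ] [-62.1  54.4]
top [0.5796 0.2227 0.006 ] [ 39.3 -92.8]
scene [0.5798 0.2241 0.006 ] [ 39.8 -91.4]
scene [0.3837 0.2782 0.034 ] [-142.8   -1.8]
```

```bash
python3 - <<'E'
from fit import *
for n,uv,z in[("scene",(330,210),0),("top",(312,238),0),("scene",(95,360),0),("scene",(215,262),0),("top",(235,170),.0),("top",(118,135),0),("scene",(190,195),.25),("top",(60,75),.25),("top",(215,145),.05),("top",(130,290),.03),("top",(75,165),.03)]:
    print(n,uv,z,ray(n,uv,z).round(3))
J=np.array([.5237,.3065]);a=np.radians(10.71);R=np.array([[np.cos(a),-np.sin(a)],[np.sin(a),np.cos(a)]])
for p in[(-1,108),(-1,86),(-1,46.5),(-1,45.5),(-190,0),(-151,0),(-101,0)]: print(p,(J+R@np.array(p)/1e3).round(4))
E
```

```text
scene (330, 210) 0 [0.507 0.089 0.   ]
top (312, 238) 0 [0.52  0.106 0.   ]
scene (95, 360) 0 [0.8   0.559 0.   ]
scene (215, 262) 0 [0.686 0.3   0.   ]
top (235, 170) 0.0 [0.678 0.291 0.   ]
top (118, 135) 0 [0.76 0.58 0.  ]
scene (190, 195) 0.25 [0.694 0.292 0.25 ]
top (60, 75) 0.25 [0.78 0.58 0.25]
top (215, 145) 0.05 [0.722 0.332 0.05 ]
top (130, 290) 0.03 [0.394 0.504 0.03 ]
top (75, 165) 0.03 [0.674 0.659 0.03 ]
(-1, 108) [0.5026 0.4124]
(-1, 86) [0.5067 0.3908]
(-1, 46.5) [0.5141 0.352 ]
(-1, 45.5) [0.5143 0.351 ]
(-190, 0) [0.337  0.2712]
(-151, 0) [0.3753 0.2784]
(-101, 0) [0.4245 0.2877]
```

{"fn": "move_arm", "kwargs": {"motion": [{"x": 0.75,"y": -0.24,"z": -0.2,"rz": -7.2},{"x": 0.75,"y": -0.24,"z": -0.2,"rz": -7.2},{"x": 0.75,"y": -0.24,"z": -0.2,"rz": -7.2},{"x": 0.75,"y": -0.24,"z": -0.2,"rz": -7.2},{"x": 0.75,"y": -0.24,"z": -0.2,"rz": -7.2},{"x": 0.75,"y": -0.24,"z": -0.2,"rz": -7.2},{"x": 0.75,"y": -0.24,"z": -0.2,"rz": -7.2},{"x": 0.7,"y": -0.27,"z": -0.4,"rz": -7},{}], "grip": 1}}

```text
schema error: expected keys x, y, z, rx, ry, rz
```

{"fn": "move_arm", "kwargs": {"motion": [{"x": 0.75,"y": -0.24,"z": -0.2,"rx": 0,"ry": 0,"rz": -7.2},{"x": 0.75,"y": -0.24,"z": -0.2,"rx": 0,"ry": 0,"rz": -7.2},{"x": 0.75,"y": -0.24,"z": -0.2,"rx": 0,"ry": 0,"rz": -7.2},{"x": 0.75,"y": -0.24,"z": -0.2,"rx": 0,"ry": 0,"rz": -7.2},{"x": 0.75,"y": -0.24,"z": -0.2,"rx": 0,"ry": 0,"rz": -7.2},{"x": 0.75,"y": -0.24,"z": -0.2,"rx": 0,"ry": 0,"rz": -7.2},{"x": 0.75,"y": -0.24,"z": -0.2,"rx": 0,"ry": 0,"rz": -7.2},{"x": 0.7,"y": -0.27,"z": -0.4,"rx": 0,"ry": 0,"rz": -7},{"x": 0,"y": 0,"z": 0,"rx": 0,"ry": 0,"rz": 0}], "grip": 1}}

```text
clock: 2.48
ee_pos: [0.5115, 0.409, 0.152]
tcp_rot: [-89.9, -0.0, -81.1]
force: [0.3, -0.8, -0.4]
grip_width: -0.0003
```

```bash
cat > pic.py <<'E'
import sys,cv2
from bench import ctrl
k=sys.argv[1]
for n in sys.argv[2:]:
    im=ctrl.read_camera(n);cv2.imwrite(f"pics/{n}{k}.png",im)
    if n=="top": im=im[190:310,150:310];s=(800,600)
    elif n=="scene": im=im[215:375,210:410];s=(800,600)
    else: s=(560,420)
    cv2.imwrite(f"pics/{n}{k}c.png",cv2.resize(im,s,interpolation=cv2.INTER_CUBIC))
print(ctrl.state()["clock"],ctrl.state()["ee_pos"],ctrl.state()["tcp_rot"])
E
python3 pic.py 1 wrist
```

```text
2.525 [0.5107755  0.40982378 0.15339397] [-8.98566420e+01  4.62536642e-02 -8.09631238e+01]
```

View pics/wrist1c.png

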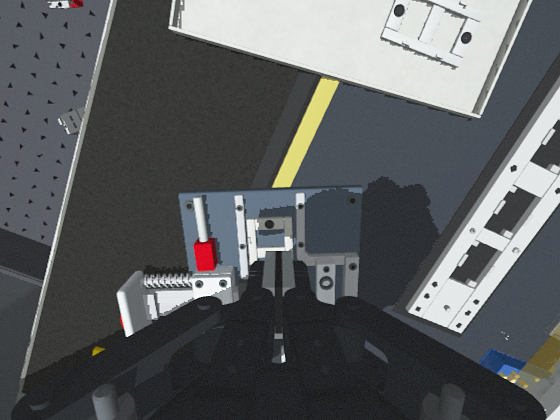

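The wrist view shows the plate's +y edge at row ~188, with corners (180,193) and (361,186). The lane rails are at columns 239 and 300, and the frame's +y end is at row ~218. I'll check these against the fit.

```bash
cat > wr.py <<'E'
from fit import *
from scipy.spatial.transform import Rotation as Ro
J=np.array([.5237,.3065]);a=np.radians(10.71);RJ=np.array([[np.cos(a),-np.sin(a)],[np.sin(a),np.cos(a)]])
def wray(uv,z,pos,rot):
    m=ctrl.camera_model("wrist");Rt=Ro.from_euler("xyz",rot,degrees=True).as_matrix();Tc=m["T_tool_cam"]
    d=Rt@Tc[:3,:3]@np.array([(uv[0]-m["cx"])/m["fx"],(uv[1]-m["cy"])/m["fy"],1]);o=Rt@Tc[:3,3]+pos
    return o+d*(z-o[2])/d[2]
def jig(w): return (RJ.T@(w[:2]-J)*1e3).round(1)
E
python3 - <<'E'
from wr import *
import cv2
im=cv2.imread("pics/wrist1.png")[170:320,110:380];cv2.imwrite("pics/w1z.png",cv2.resize(im,None,fx=2.9,fy=2.9,interpolation=cv2.INTER_CUBIC))
p,r=np.array([0.5107755,0.40982378,0.15339397]),[-89.8566,.0463,-80.963]
for uv,z in[((180,193),.012),((361,186),.012),((239,194),.019),((300,193),.019),((248,219),.018),((290,217),.018)]: print(uv,jig(wray(uv,z,p,r)))
print("tcp",jig(p))
E
```

```text
(180, 193) [-83.4 113.9]
(361, 186) [ 83.4 115.5]
(239, 194) [-28.1 113.1]
(300, 193) [ 26.9 112.4]
(248, 219) [-21.5  88.7]
(290, 217) [17.5 89.5]
tcp [  6.5 103.9]
```

View pics/w1z.png

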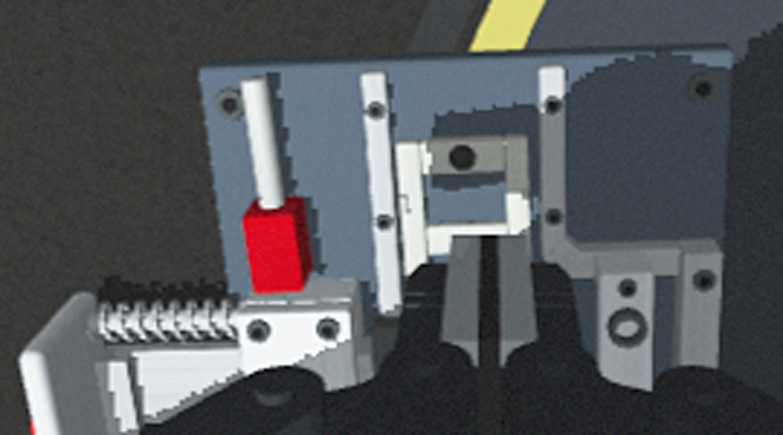

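{"fn": "move_arm", "kwargs": {"motion": [{"x": -0.1,"y": 0.07,"z": -0.6,"rx": 0,"ry": 0,"rz": 0.8},{"x": -0.08,"y": 0.06,"z": -0.6,"rx": 0,"ry": 0,"rz": 0.8},{"x": 0,"y": 0,"z": -0.6,"rx": 0,"ry": 0,"rz": 0},{"x": 0,"y": 0,"z": -0.2,"rx": 0,"ry": 0,"rz": 0},{"x": 0,"y": 0,"z": 0,"rx": 0,"ry": 0,"rz": 0}]}}

```text
clock: 3.15
ee_pos: [0.4989, 0.4201, 0.0565]
tcp_rot: [-89.6, 0.3, -78.7]
force: [1.1, 0.3, 0.6]
grip_width: 0.0003
```

```bash
python3 pic.py 2 wrist scene; python3 -c "
from wr import *
s=ctrl.state();print(jig(s['ee_pos']),s['force'])"
```

```text
3.25 [0.4995431  0.42026329 0.05743526] [-89.4757279    0.32185054 -78.77891932]
[ -2.6 116.3] [-0.24721781 -1.02024156  0.61571619]
```

View pics/wrist2c.png

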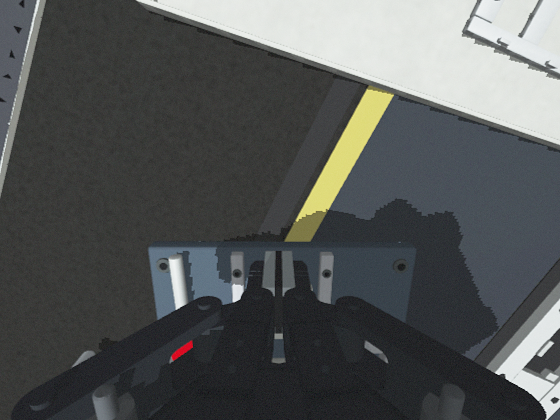

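View pics/scene2c.png

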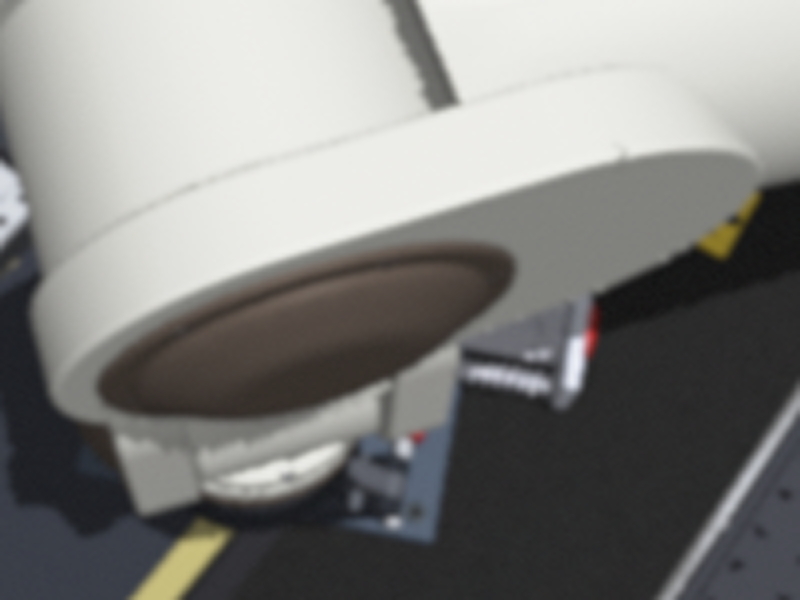

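{"fn": "move_arm", "kwargs": {"motion": [{"x": 0,"y": -0.02,"z": -0.3,"rx": 0,"ry": 0,"rz": 0},{"x": 0,"y": 0,"z": -0.25,"rx": 0,"ry": 0,"rz": 0},{"x": 0,"y": 0,"z": 0,"rx": 0,"ry": 0,"rz": 0}]}}

```text
clock: 3.62
ee_pos: [0.5003, 0.4197, 0.0299]
tcp_rot: [-89.3, 0.4, -78.8]
force: [0.0, -0.5, -0.4]
grip_width: 0.0
```

```bash
python3 -c "
from wr import *
s=ctrl.state();print(s['ee_pos'],jig(s['ee_pos']),s['force'],s['tcp_rot'])"
```

```text
[0.50026904 0.41967161 0.0299038 ] [ -2.  115.6] [ 0.02737966 -0.47424859 -0.39540771] [-89.34509831   0.39498759 -78.77543123]
```

{"fn": "move_arm", "kwargs": {"motion": [{"x": 0,"y": 0,"z": -0.03,"rx": -0.5,"ry": 0.55,"rz": 0},{"x": 0.05,"y": -0.25,"z": 0,"rx": 0,"ry": 0,"rz": 0},{"x": 0.05,"y": -0.25,"z": 0,"rx": 0,"ry": 0,"rz": 0},{"x": 0.04,"y": -0.2,"z": 0,"rx": 0,"ry": 0,"rz": 0},{"x": 0,"y": 0,"z": 0,"rx": 0,"ry": 0,"rz": 0}]}}

```text
clock: 4.25
ee_pos: [0.5084, 0.3817, 0.0291]
tcp_rot: [-90.0, -0.0, -78.8]
force: [0.8, 0.1, 0.1]
grip_width: -0.0003
```

```bash
python3 -c "
from wr import *
s=ctrl.state();print(s['ee_pos'],jig(s['ee_pos']),s['force'],s['tcp_rot'])"; python3 pic.py 3 wrist top
```

```text
[0.50835139 0.38166683 0.02908733] [-1.1 76.7] [0.76602547 0.09405545 0.09332792] [-8.99824090e+01 -7.07171791e-03 -7.88303941e+01]
4.35 [0.50814721 0.38250988 0.02903853] [-8.99788892e+01  6.51612468e-03 -7.87859101e+01]
```

View pics/wrist3c.png

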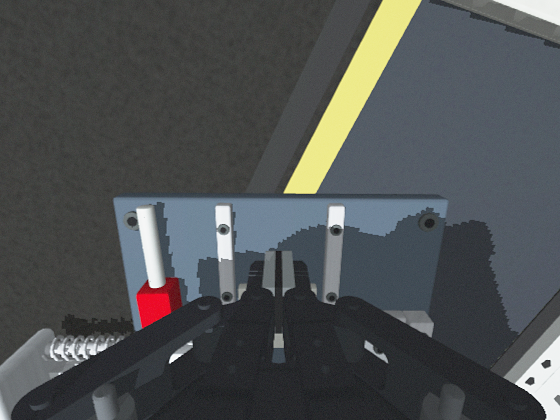

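View pics/top3c.png

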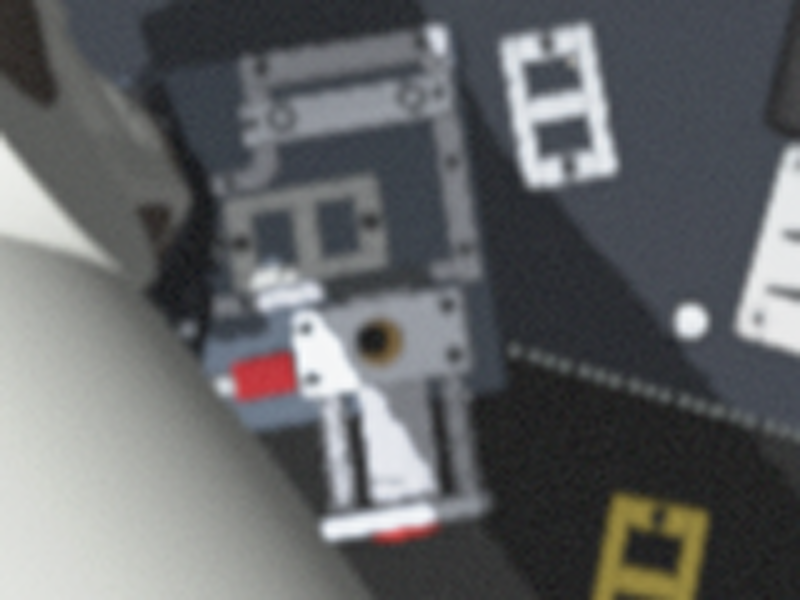

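The top view shows the frame pushed ~22 mm, now with corners (222,205) and (375,178), still square in the lane and in contact with the fingers. I'll keep pushing.

{"fn": "move_arm", "kwargs": {"motion": [{"x": 0.04,"y": -0.2,"z": 0,"rx": 0,"ry": 0,"rz": 0},{"x": 0.03,"y": -0.15,"z": 0,"rx": 0,"ry": 0,"rz": 0},{"x": 0.02,"y": -0.1,"z": 0,"rx": 0,"ry": 0,"rz": 0},{"x": 0,"y": 0,"z": 0,"rx": 0,"ry": 0,"rz": 0}]}}

```text
clock: 4.85
ee_pos: [0.5128, 0.3588, 0.0291]
tcp_rot: [-90.0, 0.0, -78.8]
force: [-0.5, 0.5, -0.1]
grip_width: -0.0001
```

```bash
python3 -c "
from wr import *
s=ctrl.state();print(s['ee_pos'],jig(s['ee_pos']),s['force'],s['tcp_rot'])"; python3 pic.py 4 top
```

```text
[0.51279552 0.35881639 0.02907403] [-1.  53.4] [-0.54999724  0.52859837 -0.10529879] [-8.99747431e+01  1.42937590e-02 -7.87520284e+01]
4.9 [0.5128031  0.35897451 0.02907355] [-8.99705337e+01  1.46135241e-02 -7.87514026e+01]
```

View pics/top4c.png

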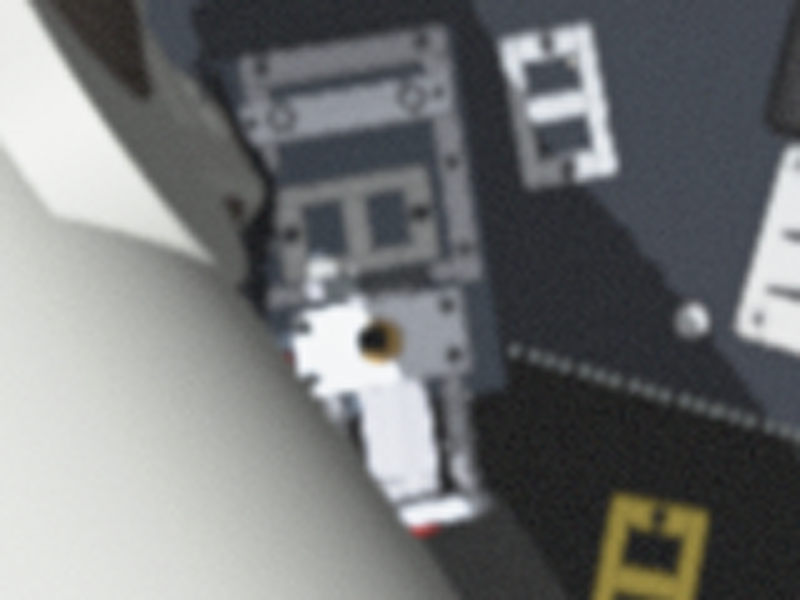

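The frame's leading edge is at column ~430 and the fence is at ~447, leaving a gap of ~6–8 mm. I'll go on in small steps and watch the force.

{"fn": "move_arm", "kwargs": {"motion": [{"x": 0.02,"y": -0.1,"z": 0,"rx": 0,"ry": 0,"rz": 0},{"x": 0,"y": 0,"z": 0,"rx": 0,"ry": 0,"rz": 0}]}}

```text
clock: 5.15
ee_pos: [0.5138, 0.3539, 0.029]
tcp_rot: [-90.0, 0.0, -78.7]
force: [-0.1, -0.7, 0.4]
grip_width: -0.0003
```

{"fn": "move_arm", "kwargs": {"motion": [{"x": 0.01,"y": -0.05,"z": 0,"rx": 0,"ry": 0,"rz": 0}]}}

```text
clock: 5.28
ee_pos: [0.5143, 0.3517, 0.0291]
tcp_rot: [-90.0, 0.0, -78.7]
force: [-1.5, 6.1, 1.8]
grip_width: 0.0001
```

```bash
python3 -c "
from wr import *
s=ctrl.state();print(s['ee_pos'],jig(s['ee_pos']),s['force'],s['tcp_rot'])"; python3 pic.py 5 top
```

```text
[0.5142791  0.35166257 0.02910482] [-0.9 46.1] [-1.54871981  6.12767393  1.78816066] [-8.99628930e+01  4.65138691e-02 -7.87100015e+01]
5.325 [0.51439906 0.35177869 0.02927153] [-89.94646332   0.09106721 -78.70716496]
```

View pics/top5c.png

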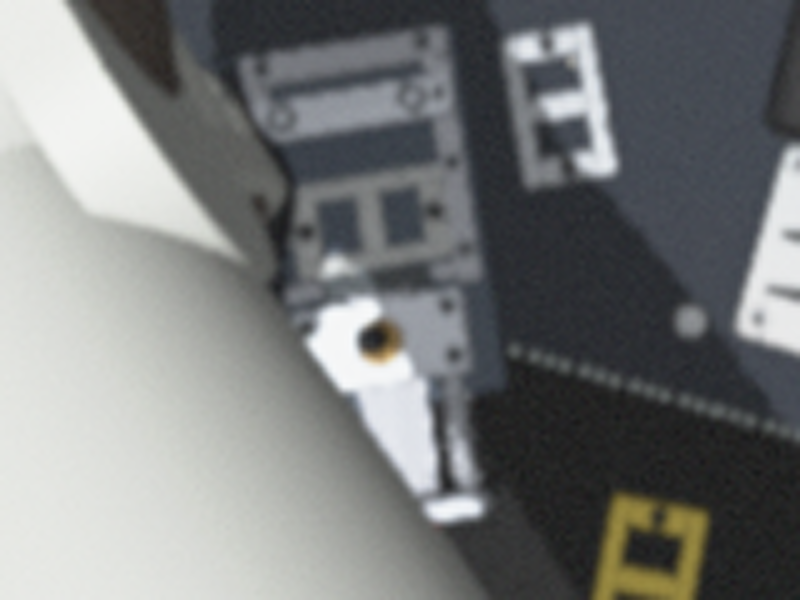

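{"fn": "move_arm", "kwargs": {"motion": [{"x": 0,"y": 0,"z": 0,"rx": 0,"ry": 0,"rz": 0},{"x": 0,"y": 0,"z": 0,"rx": 0,"ry": 0,"rz": 0},{"x": -0.05,"y": 0.25,"z": 0,"rx": 0,"ry": 0,"rz": 0},{"x": 0,"y": 0.05,"z": 0.5,"rx": 0,"ry": 0,"rz": 0},{"x": 0,"y": 0,"z": 0.8,"rx": 0,"ry": 0,"rz": 0},{"x": 0,"y": 0,"z": 0.8,"rx": 0,"ry": 0,"rz": 0}]}}

```text
clock: 6.08
ee_pos: [0.5092, 0.3677, 0.1324]
tcp_rot: [-90.4, -0.1, -78.7]
force: [0.8, 0.4, -0.3]
grip_width: -0.0001
```

```bash
python3 -c "
from wr import *
s=ctrl.state();print(s['ee_pos'],jig(s['ee_pos']),s['force'],s['tcp_rot'],s['joints'])"; python3 pic.py 6 wrist scene
```

```text
[0.50915348 0.36772397 0.13242841] [-2.9 62.9] [ 0.75952868  0.36705477 -0.3358468 ] [-90.35026751  -0.14331706 -78.68983006] [3.58313372e+01 1.53261657e+01 9.42390058e+00 8.44758914e+01
 1.49819688e-02 1.14521556e+02]
6.175 [0.51088362 0.36899235 0.13674872] [-8.99432945e+01  4.62526820e-02 -7.86864552e+01]
```

View pics/wrist6c.png

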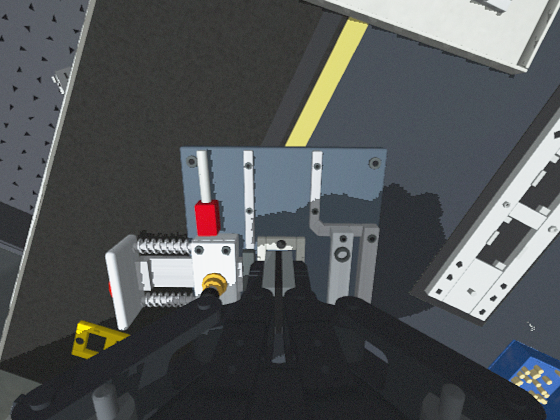

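{"fn": "move_arm", "kwargs": {"motion": [{"x": -0.36,"y": -0.21,"z": 0.05,"rx": 0,"ry": 0,"rz": 9.9},{"x": -0.36,"y": -0.21,"z": 0,"rx": 0,"ry": 0,"rz": 9.9},{"x": -0.36,"y": -0.21,"z": 0,"rx": 0,"ry": 0,"rz": 9.9},{"x": -0.36,"y": -0.21,"z": 0,"rx": 0,"ry": 0,"rz": 9.9},{"x": -0.36,"y": -0.21,"z": 0,"rx": 0,"ry": 0,"rz": 9.9},{"x": -0.36,"y": -0.21,"z": 0,"rx": 0,"ry": 0,"rz": 9.9},{"x": -0.36,"y": -0.21,"z": 0,"rx": 0,"ry": 0,"rz": 9.9},{"x": -0.36,"y": -0.21,"z": 0,"rx": 0,"ry": 0,"rz": 9.9},{"x": -0.3,"y": -0.2,"z": 0,"rx": 0,"ry": 0,"rz": 8},{"x": 0,"y": 0,"z": 0,"rx": 0,"ry": 0,"rz": 0}]}}

```text
clock: 7.42
ee_pos: [0.3448, 0.2758, 0.1335]
tcp_rot: [-90.2, 0.1, 11.5]
force: [-0.1, 0.2, -1.2]
grip_width: 0.0001
```

```bash
python3 -c "
from wr import *
s=ctrl.state();print(s['ee_pos'],jig(s['ee_pos']),s['force'],s['tcp_rot'],s['joints'])"; python3 pic.py 7 wrist top
```

```text
[0.34483835 0.27581005 0.13346606] [-181.4    3.1] [-0.0825648   0.1518664  -1.16327213] [-90.20717938   0.13552518  11.46003303] [ 38.72857783 -10.47169006 -17.13477856  83.55229715  -0.12206302
  27.26852921]
7.525 [0.34567783 0.27625249 0.13347494] [-90.19903058   0.12055805  11.31018214]
```

View pics/wrist7c.png

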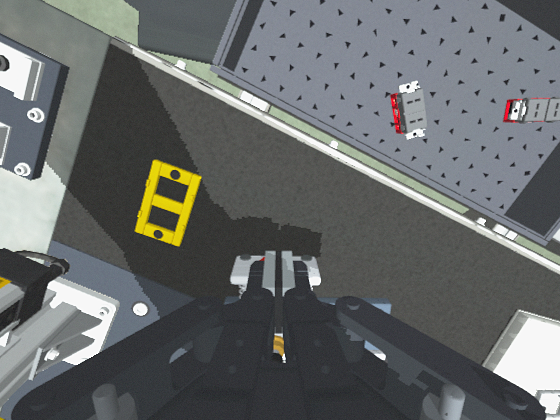

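View pics/top7c.png

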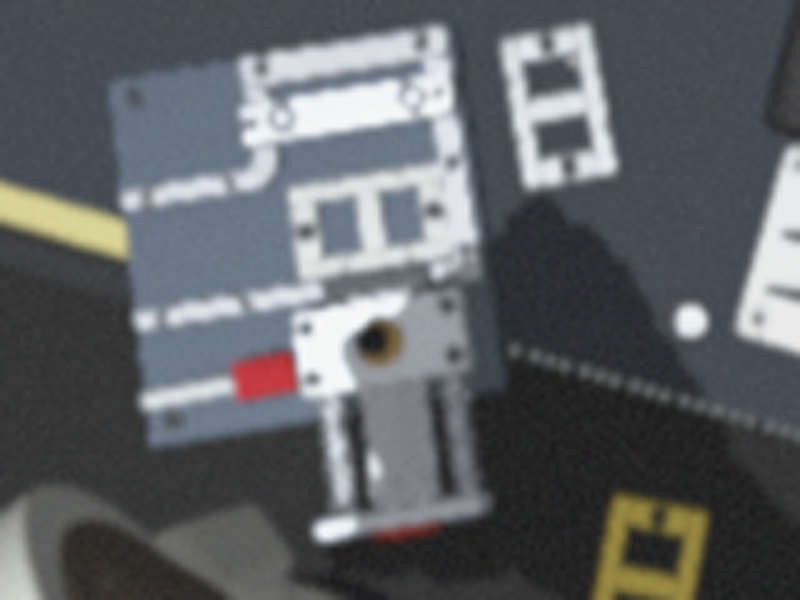

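The frame is square against the fence in the loading bay. The slide is still back, and the pad is clear ahead of the fingers, which are in line with the plate's middle (col ~278). I'll go down.

{"fn": "move_arm", "kwargs": {"motion": [{"x": 0,"y": -0.02,"z": -0.6,"rx": 0,"ry": 0,"rz": -0.6},{"x": 0,"y": -0.02,"z": -0.6,"rx": 0,"ry": 0,"rz": 0},{"x": 0,"y": 0,"z": -0.45,"rx": 0,"ry": 0,"rz": 0},{"x": 0,"y": 0,"z": -0.15,"rx": 0,"ry": 0,"rz": 0},{"x": 0,"y": 0,"z": 0,"rx": 0,"ry": 0,"rz": 0}]}}

```text
clock: 8.15
ee_pos: [0.3483, 0.2764, 0.0409]
tcp_rot: [-90.2, 0.0, 10.0]
force: [-0.1, 1.0, 0.5]
grip_width: -0.0002
```

```bash
python3 -c "
from wr import *
s=ctrl.state();print(s['ee_pos'],jig(s['ee_pos']),s['force'],s['tcp_rot'])"; python3 pic.py 8 wrist top
```

```text
[0.34827798 0.27642081 0.04090422] [-178.    3.] [-0.09216474  1.02330348  0.52157837] [-9.01772241e+01  4.70041191e-02  1.00238924e+01]
8.25 [0.3485366  0.27664711 0.04167452] [-9.01404409e+01 -1.76394576e-02  1.00555583e+01]
```

View pics/wrist8c.png

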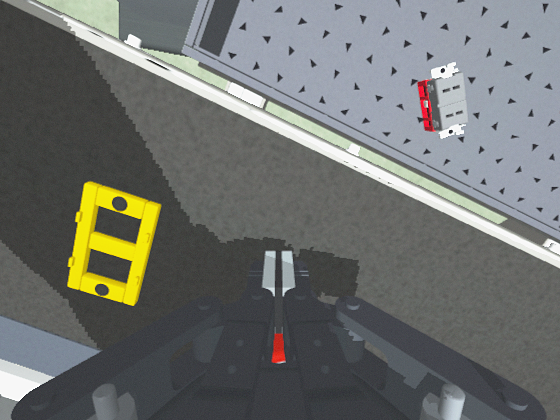

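View pics/top8c.png

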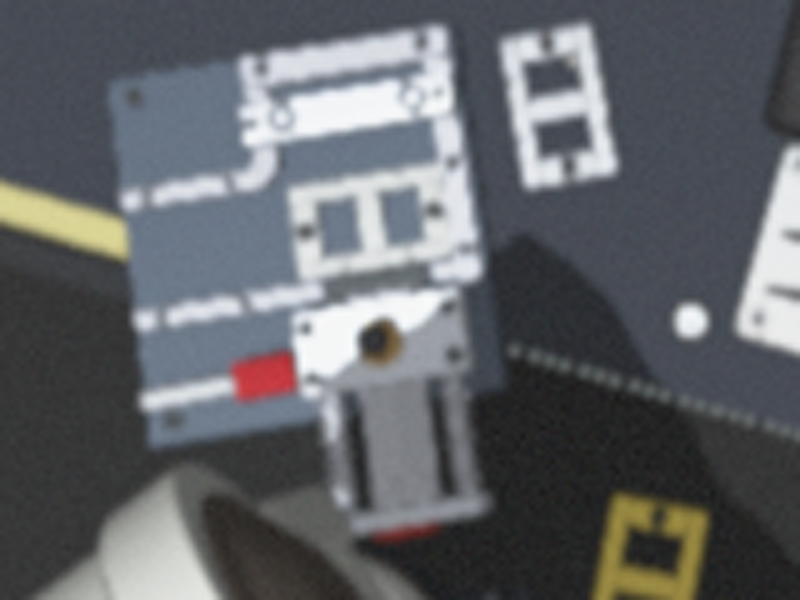

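{"fn": "move_arm", "kwargs": {"motion": [{"x": 0.08,"y": -0.02,"z": -0.1,"rx": 0,"ry": 0,"rz": 0.6},{"x": 0.16,"y": 0.03,"z": 0,"rx": 0,"ry": 0,"rz": 0},{"x": 0.16,"y": 0.03,"z": 0,"rx": 0,"ry": 0,"rz": 0},{"x": 0.1,"y": 0.02,"z": 0,"rx": 0,"ry": 0,"rz": 0},{"x": 0,"y": 0,"z": 0,"rx": 0,"ry": 0,"rz": 0}]}}

```text
clock: 8.88
ee_pos: [0.3758, 0.2805, 0.0381]
tcp_rot: [-90.0, -0.1, 10.7]
force: [-2.3, -0.3, 0.8]
grip_width: 0.0001
```

```bash
python3 -c "
from wr import *
s=ctrl.state();print(s['ee_pos'],jig(s['ee_pos']),s['force'],s['tcp_rot'])"
```

```text
[0.37577842 0.28046057 0.0381413 ] [-150.2    1.9] [-2.31263049 -0.31560517  0.75449175] [-9.00455695e+01 -5.85704237e-02  1.06640262e+01]
```

{"fn": "move_arm", "kwargs": {"motion": [{"x": 0.14,"y": 0.025,"z": 0,"rx": 0,"ry": 0,"rz": 0},{"x": 0.14,"y": 0.025,"z": 0,"rx": 0,"ry": 0,"rz": 0},{"x": 0.14,"y": 0.025,"z": 0,"rx": 0,"ry": 0,"rz": 0},{"x": 0.14,"y": 0.025,"z": 0,"rx": 0,"ry": 0,"rz": 0},{"x": 0.14,"y": 0.025,"z": 0,"rx": 0,"ry": 0,"rz": 0}]}}

```text
clock: 9.5
ee_pos: [0.4062, 0.2862, 0.0382]
tcp_rot: [-90.0, 0.6, 10.8]
force: [-8.3, 0.5, 5.3]
grip_width: -0.0004
```

```bash
python3 -c "
from wr import *
s=ctrl.state();print(s['ee_pos'],jig(s['ee_pos']),s['force'],s['tcp_rot'])"; python3 pic.py 9 top
```

```text
[0.40615111 0.28621635 0.03816534] [-119.3    1.9] [-8.31364121  0.52928088  5.3411751 ] [-89.97685959   0.61802689  10.79604158]
9.55 [0.40687548 0.28640001 0.03816198] [-89.97169244   0.57883331  10.79054576]
```

View pics/top9c.png

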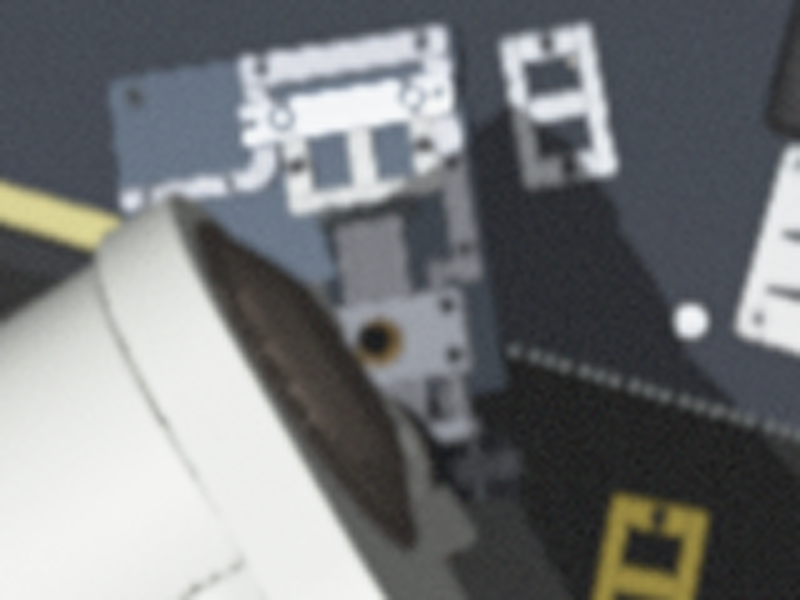

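The nose is driving the frame squarely under the bridge, and the slide is in by ~30 mm. I'll continue to the stop.

{"fn": "move_arm", "kwargs": {"motion": [{"x": 0.14,"y": 0.025,"z": 0,"rx": 0,"ry": 0,"rz": 0},{"x": 0.12,"y": 0.022,"z": 0,"rx": 0,"ry": 0,"rz": 0},{"x": 0.08,"y": 0.015,"z": 0,"rx": 0,"ry": 0,"rz": 0}]}}

```text
clock: 9.93
ee_pos: [0.4207, 0.289, 0.0381]
tcp_rot: [-90.0, 1.0, 10.9]
force: [-8.6, -1.9, 6.4]
grip_width: 0.0
```

```bash
python3 -c "
from wr import *
s=ctrl.state();print(s['ee_pos'],jig(s['ee_pos']),s['force'],s['tcp_rot'])"
```

```text
[0.42073732 0.28899006 0.03810995] [-104.4    1.9] [-8.62891379 -1.9055708   6.43855002] [-89.95616707   1.02632495  10.86200638]
```

{"fn": "move_arm", "kwargs": {"motion": [{"x": 0.08,"y": 0.015,"z": 0,"rx": 0,"ry": 0,"rz": 0},{"x": 0.08,"y": 0.015,"z": 0,"rx": 0,"ry": 0,"rz": 0}]}}

```text
clock: 10.18
ee_pos: [0.4233, 0.2894, 0.0381]
tcp_rot: [-89.9, 1.7, 10.9]
force: [-31.9, -4.1, 20.9]
grip_width: 0.0003
```

{"fn": "move_arm", "kwargs": {"motion": [{"x": 0.07,"y": 0.013,"z": 0,"rx": 0,"ry": 0,"rz": 0},{"x": 0.07,"y": 0.013,"z": 0,"rx": 0,"ry": 0,"rz": 0}]}}

```text
clock: 10.42
ee_pos: [0.4232, 0.2894, 0.0384]
tcp_rot: [-89.9, 2.6, 11.1]
force: [-21.6, -3.0, 15.1]
grip_width: 0.0003
```

```bash
python3 -c "
from wr import *
s=ctrl.state();print(s['ee_pos'],jig(s['ee_pos']),s['force'],s['tcp_rot'])"; python3 pic.py 10 top scene
```

```text
[0.42317435 0.28939997 0.03836118] [-102.     1.9] [-21.61368893  -3.00846357  15.11285007] [-89.91107059   2.61562457  11.07338922]
10.525 [0.42317604 0.28938471 0.03830813] [-89.91268247   2.62594558  11.06737335]
```

View pics/top10c.png

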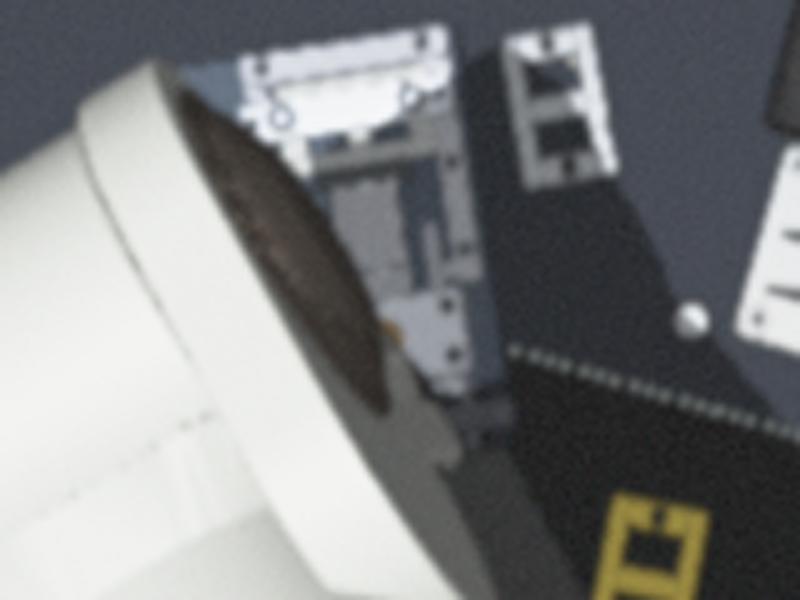

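View pics/scene10c.png

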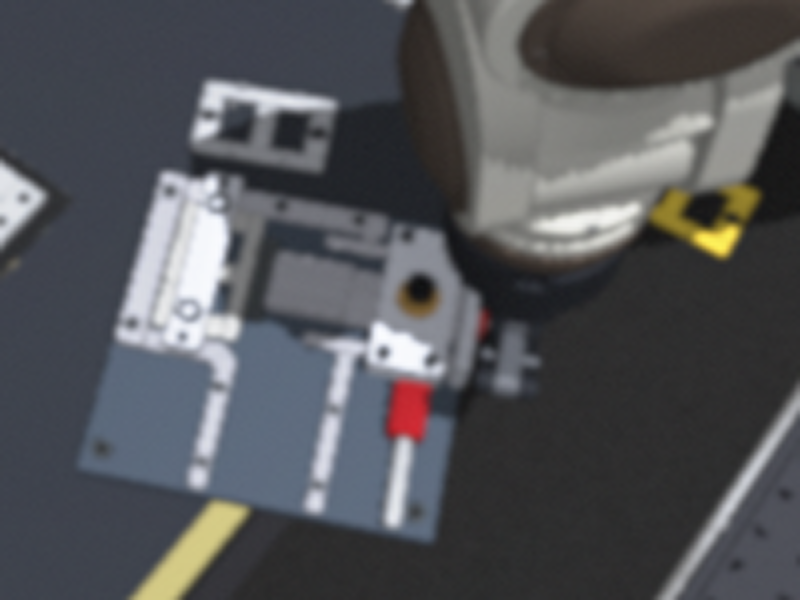

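The arm is at the stop: the force rose to 32 N with no further travel, and the stroke was ≈49.5 mm. I'll measure the frame before letting go.

```bash
python3 - <<'E'
import cv2,numpy as np
a=cv2.imread("pics/top10.png")[190:250,190:250];b=cv2.imread("pics/scene10.png")[255:315,235:315]
a=cv2.resize(a,(600,600),interpolation=cv2.INTER_CUBIC)
cv2.imwrite("pics/t10z.png",a)
b=cv2.resize(b,(800,600),interpolation=cv2.INTER_CUBIC);cv2.imwrite("pics/s10z.png",b)
E
```

```text
(no output)
```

View pics/t10z.png

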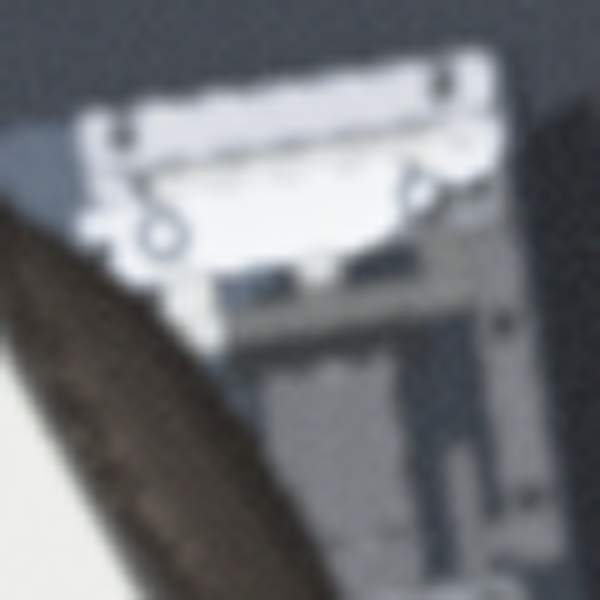

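View pics/s10z.png

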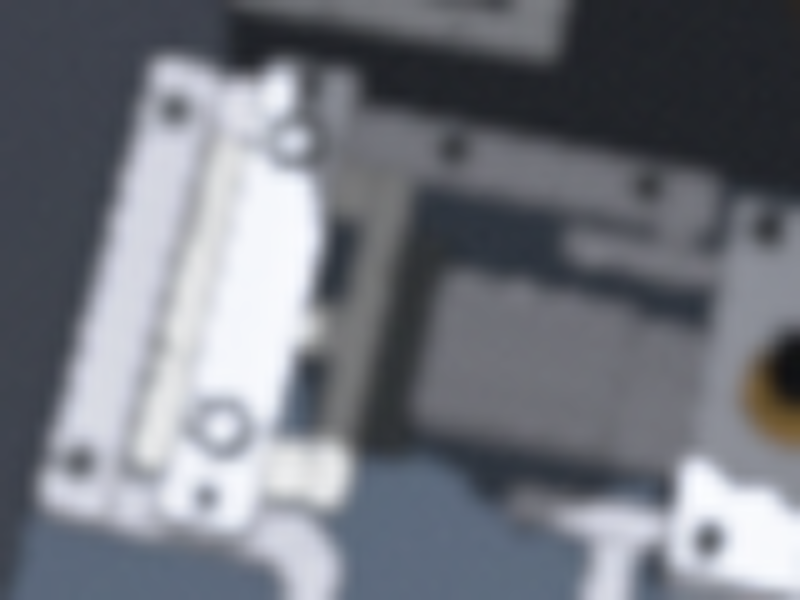

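```bash
python3 - <<'E'
from wr import *
for u,v in[(350,500),(410,180)]: print("sc rear",jig(ray("scene",(u/10+235+.13,v/10+255+.53),.018)))
for u,v in[(220,352),(480,300)]: print("top rear",jig(ray("top",(u/10+190,v/10+190),.018)))
for u,v in[(135,460),(210,130)]: print("sc front",jig(ray("scene",(u/10+235.13,v/10+255.53),.018)))
E
```

```text
sc rear [23.4 34. ]
sc rear [ 26.3 -32.2]
top rear [23.5 24.3]
top rear [ 25.7 -36. ]
sc front [66.  35.1]
sc front [ 68.1 -34.2]
```

{"fn": "move_arm", "kwargs": {"motion": [{"x": 0.1,"y": 0.019,"z": 0,"rx": 0,"ry": -1,"rz": 0},{"x": 0.09,"y": 0.017,"z": 0,"rx": 0,"ry": -1,"rz": 0}]}}

```text
clock: 10.78
ee_pos: [0.4232, 0.2894, 0.0381]
tcp_rot: [-90.3, 1.8, 11.2]
force: [-27.1, -4.2, 17.3]
grip_width: 0.0002
```

```bash
python3 -c "
from wr import *
s=ctrl.state();print(s['ee_pos'],jig(s['ee_pos']),s['force'],s['tcp_rot'])"; python3 pic.py 11 wrist
```

```text
[0.42324936 0.28936136 0.03812604] [-101.9    1.8] [-27.05828269  -4.24192823  17.25953159] [-90.27349954   1.80312276  11.20527281]
10.825 [0.42324233 0.28935971 0.03810329] [-90.28810184   1.77572039  11.21380208]
```

View pics/wrist11c.png

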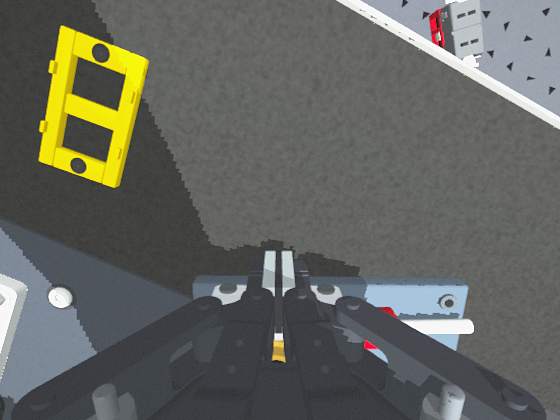

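The position didn't change under 27 N, so this is the solid stop. I'll back off steadily so the slide follows until its pin catches it.

{"fn": "move_arm", "kwargs": {"motion": [{"x": -0.14,"y": -0.026,"z": 0,"rx": 0,"ry": 0,"rz": 0},{"x": -0.14,"y": -0.026,"z": 0,"rx": 0,"ry": 0,"rz": 0},{"x": -0.14,"y": -0.026,"z": 0,"rx": 0,"ry": 0,"rz": 0},{"x": -0.14,"y": -0.026,"z": 0,"rx": 0,"ry": 0,"rz": 0},{"x": -0.2,"y": -0.04,"z": 0,"rx": 0,"ry": 0,"rz": 0},{"x": -0.3,"y": -0.056,"z": 0,"rx": 0,"ry": 0,"rz": 0},{"x": -0.3,"y": -0.056,"z": 0,"rx": 0,"ry": 0,"rz": 0},{"x": -0.3,"y": -0.056,"z": 0,"rx": 0,"ry": 0,"rz": 0},{"x": -0.2,"y": 0.2,"z": 0.5,"rx": 0,"ry": 0,"rz": 0},{"x": -0.3,"y": 0.5,"z": 0.5,"rx": 0,"ry": 0,"rz": 0},{"x": -0.2,"y": 0.6,"z": 0.5,"rx": 0,"ry": 0,"rz": 0},{"x": 0,"y": 0.5,"z": 0.3,"rx": 0,"ry": 0,"rz": 0}]}}

```text
clock: 12.32
ee_pos: [0.2942, 0.3621, 0.1302]
tcp_rot: [-90.3, 1.9, 11.1]
force: [-0.2, -0.4, 0.7]
grip_width: 0.0001
```

```bash
python3 pic.py 12 top scene wrist
```

```text
12.475 [0.2947728  0.36181555 0.12914624] [-90.36694819   1.97032568  11.19121393]
```

View pics/top12c.png

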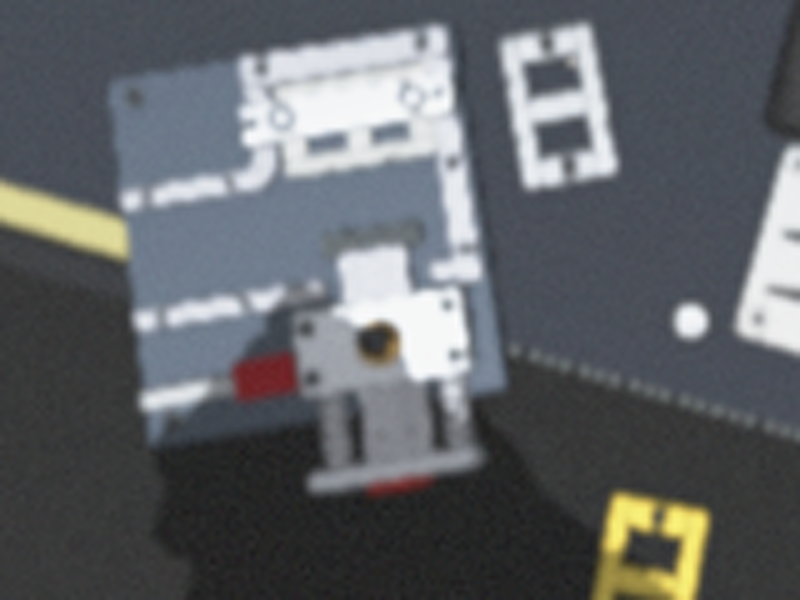

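View pics/scene12c.png

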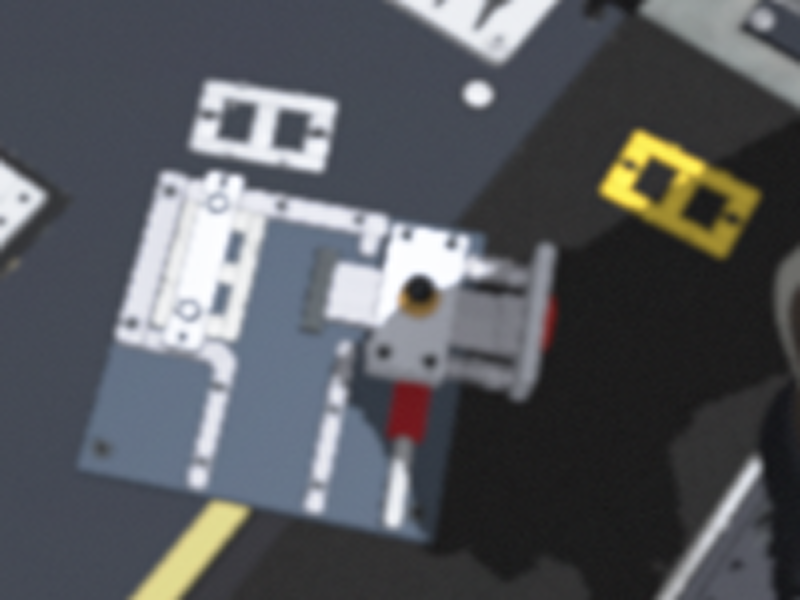

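```bash
python3 - <<'E'
from wr import *
import cv2
print("slide moved mm", [ (jig(ray("top",T(*b),.053))-jig(ray("top",T(*a),.053))) for a,b in[((313,530),(308,480)),((485,500),(480,452))]])
print("pad scene", jig(ray("scene",S(597,330),.034)),jig(ray("scene",S(552,322),.034)))
# frame shift bay->now by template registration of rear edge: lower frame bar
print("frame rear before",jig(ray("top",T(302,282),.018)),jig(ray("top",T(452,258),.018)),"now",jig(ray("top",T(290,177),.018)),jig(ray("top",T(438,154),.018)))
a=cv2.imread("pics/top12.png")[193:230,195:245];b=cv2.imread("pics/scene12.png")[255:315,235:315]
cv2.imwrite("pics/z12.png",np.vstack([cv2.resize(b,(400,300),interpolation=cv2.INTER_CUBIC),cv2.resize(a,(400,296),interpolation=cv2.INTER_CUBIC)]))
for n in("top","scene"):
  for t in["driver","gauge","spare_frame"]: print(n,t,[(np.round(d["uv"]),round(d["confidence"],2)) for d in ctrl.look_for(n,t)][:2])
A=cv2.imread("pics/scene0.png").astype(int);B=cv2.imread("pics/scene12.png").astype(int)
C=lambda im:cv2.cvtColor(im,cv2.COLOR_BGR2GRAY).astype(np.float32)
i0,i1=cv2.imread("pics/top0.png"),cv2.imread("pics/top12.png")
for nm,(x0,y0,x1,y1) in dict(spare=(246,192,276,230),driver=(303,148,330,220)).items():
  print(nm,cv2.phaseCorrelate(C(i0[y0:y1,x0:x1]),C(i1[y0:y1,x0:x1])))
E
```

```text
slide moved mm [array([21. , -0.7]), array([20.2, -0.9])]
pad scene [-142.8   -1.8] [-121.3   -1.4]
frame rear before [-23.7  34.1] [-24.  -34.3] now [24.6 33.3] [ 24.  -34.8]
top driver [(array([313., 195.]), 0.69), (array([212., 241.]), 0.46)]
top gauge [(array([199., 263.]), 0.54)]
top spare_frame [(array([264., 212.]), 0.7), (array([314., 196.]), 0.28)]
scene driver []
scene gauge [(array([312., 329.]), 0.79), (array([285., 308.]), 0.22)]
scene spare_frame [(array([274., 251.]), 0.71)]
spare ((0.04621546397796017, -0.10738518931717778), 0.9137894619752963)
driver ((0.5508482457782673, 0.042163266023621304), 0.9533416384777414)
```

View pics/z12.png

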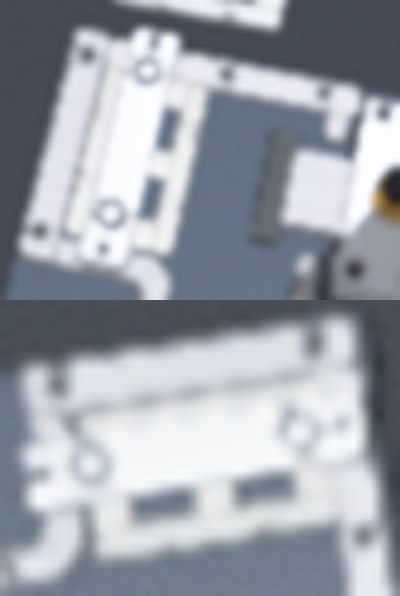

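The slide is latched at mid position and the frame advanced 48.3 mm. The absolute bias of my fit (~2–3 mm) leaves the frame's distance to the end stop uncertain, so I'll take a close wrist view of it.

{"fn": "move_arm", "kwargs": {"motion": [{"x": 0.3,"y": 0.02,"z": 0.5,"rx": 0,"ry": -2,"rz": -9.9},{"x": 0.58,"y": 0.02,"z": 0.4,"rx": 0,"ry": 0,"rz": -9.9},{"x": 0.58,"y": 0.02,"z": 0.3,"rx": 0,"ry": 0,"rz": -9.9},{"x": 0.58,"y": 0.02,"z": 0.1,"rx": 0,"ry": 0,"rz": -9.9},{"x": 0.58,"y": 0.02,"z": 0,"rx": 0,"ry": 0,"rz": -9.9},{"x": 0.58,"y": 0.02,"z": 0,"rx": 0,"ry": 0,"rz": -9.9},{"x": 0.58,"y": 0.02,"z": 0,"rx": 0,"ry": 0,"rz": -9.9},{"x": 0.58,"y": 0.02,"z": 0,"rx": 0,"ry": 0,"rz": -9.9},{"x": 0.45,"y": 0.02,"z": 0,"rx": 0,"ry": 0,"rz": -9},{"x": 0,"y": 0,"z": 0,"rx": 0,"ry": 0,"rz": 0}]}}

```text
clock: 14.02
ee_pos: [0.5436, 0.3628, 0.1918]
tcp_rot: [-90.9, 0.0, -80.4]
force: [-0.1, -0.0, 0.4]
grip_width: -0.0001
```

```bash
python3 pic.py 13 wrist; python3 -c "
import cv2
im=cv2.imread('pics/wrist13.png')[130:280,180:380];cv2.imwrite('pics/w13z.png',cv2.resize(im,(800,600),interpolation=cv2.INTER_CUBIC))"
```

```text
14.075 [0.54288252 0.36291488 0.19194156] [-9.08820809e+01  4.67427878e-02 -8.02406103e+01]
```

View pics/wrist13c.png

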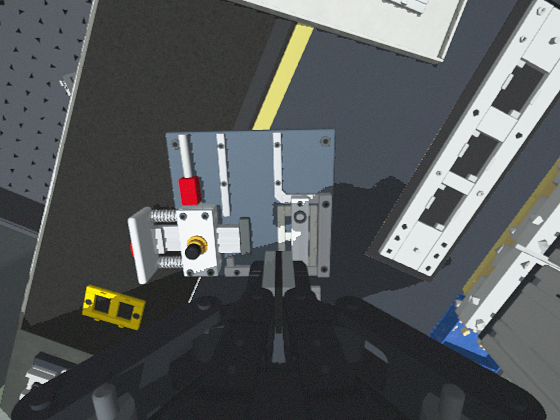

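View pics/w13z.png

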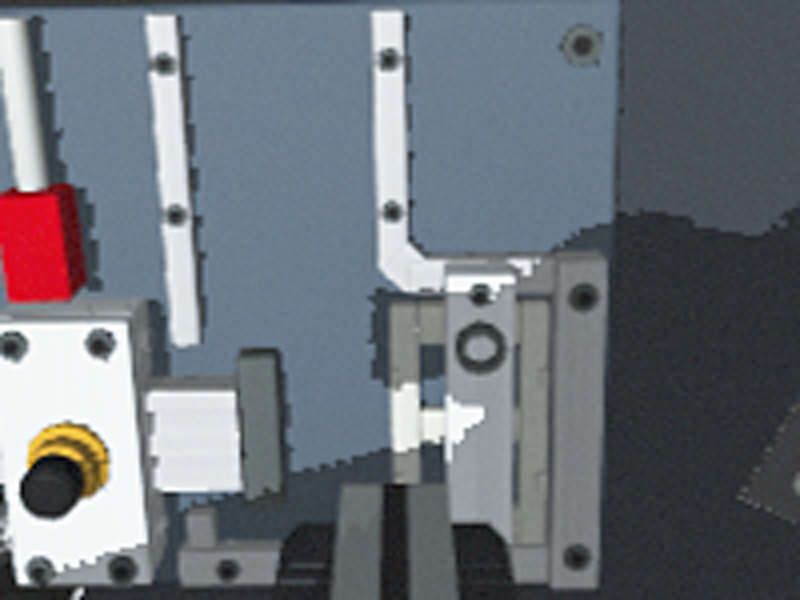

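The close view shows the frame's leading edge (col ~551 in the zoom) flush with the end stop (col ~553). It is square and along the fence. Its rear edge sits ~3 mm past the lane rail's face, which matches x ≈ 48 mm. The nose stands at mid position and nothing touches the arm, so I'll hand in.

```bash
python3 -c "
from bench import ctrl
print(ctrl.state()['joint_vel'].round(1)); print(ctrl.finish_job())"
```

```text
[ 0.9 -1.5 -1.1  0.2  0.2 -1.4]
the job is handed in; nothing more can be done
None
```

The job is done and handed in at about 14 s of robot time; the hand-in gives no verdict.

- **Loading:** With closed fingertips I pushed the frame along the lane. It met the fence with about 6 N, and the top view showed it square in the loading bay with the slide still back.
- **Feeding:** I pushed the red pad in to its solid stop. The force rose to about 32 N with no further travel, after a stroke of about 48–49.5 mm. I then backed off and the slide followed until it caught.

**Last checks**
- **Slide:** It stands 20–21.5 mm in by the images, against a nominal 22 mm, and it stayed put after I let go. I took the pin as dropped from this and did not measure its drop.
- **Frame:** It moved 48.3 mm from the bay. The close wrist view shows its leading edge flush with the end stop and the frame square along the fence.
- **Loose things:** The spare frame and torque driver did not move by more than about half a pixel between pictures. The plug gauge was found within 2–3 pixels of its first position.
- **Robot:** The arm was clear of everything at hand-in.

**One disagreement:** My absolute fit of the jig from the fixed cameras put the frame's x at about 45–46 mm. The same fit also placed the resting pad 2.8 mm too far back. I took it as calibration bias and relied on the close view of the end stop.

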